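# Set the vacuum zone selector

## Robot

A 6-joint arm with a two-finger parallel gripper is mounted at the origin on a cart in front of the work surface, level with it; the furniture and walls round the work are solid. World frame = base frame: x ahead of the robot, y to its left, z up, the work surface at z = 0. Lengths are in m, angles in degrees, forces in N, time in s.
With the tool pointing down it reaches from about 0.3 to 0.875 m from the base axis. Payload 4.2 kg.
Tool frame: the origin (TCP) lies midway between the tips of the shut fingers; the grasp point (between the pads) lies r.hold_point_z behind it (r.hold_point_z is the distance from the TCP to the grasp point, in m); z points along the fingers, y is the line along which they close (so a half turn about z gives the same grasp; the last joint's range is limited). The gripper opens to 85 mm and grips with 20 to 120 N. Pads are 22 mm wide; open, the fingers measure 114 mm over their backs; the gripper's body (76 mm by 85 mm) begins 54 mm behind the grasp point. The pads swing forward as they close: fully open they stand 13 mm farther back than shut.
Start: joints at [71.677, 18.312, 89.639, -0, 72.044, -1.146], TCP at [0.17, 0.549, 0.231] pointing down, gripper open.
Joint ranges: [-177.97, 177.97], [-48.28, 115.42], [12.27, 149.76], [-77.06, 257.06], [2.81, 150.46], [-146.56, 146.56]. Speed limits (degrees/s): [147.25, 147.25, 180, 180, 180, 180].

## Interface

Orientations are given as [roll, pitch, yaw] about the fixed x, y, z axes, in that order (R = Rz(yaw) Ry(pitch) Rx(roll)).
In Python, from cell import r, cams gives the robot as it stands. Calls block until the motion is done:
- r.goto(position, orientation): joint-space move of the TCP to a pose.
- r.move_l(position, rotation=None, v=0.15, f_stop=None): straight line of the TCP; rotation=None keeps the orientation; v is the mean speed in m/s. With f_stop (N) it stops when the force on the tool has changed by that much, and returns True; else False.
- r.set_joints(angles): joint-space move.
- r.set_gripper(opening, effort=None): finger opening in m; effort is the grip in N (None keeps the last); returns when the fingers have stopped.
- r.pause(seconds).
- r.solve_ik(position, orientation): joint angles nearest the present ones, or None.
- cams.read_camera(name): name is "scene" or "side" or "wrist"; returns the picture (384x512x3 uint8, red, green, blue); there is no depth.
- cams.camera_model(name): a dict with "K" (3x3 intrinsics, pixels), "T" (4x4, takes a point from camera to world coordinates); the wrist camera has in their place "mount" (4x4, takes a point from camera to tool coordinates, whose origin is the TCP and whose axes are the flange's). Camera axes: x right, y down, z forward; pixel columns grow to the right and rows downward; lengths in m; the calibration is good to about 2 mm. A picture is of the moment at which its call begins: read the wrist's pose just before it. camera_model takes no time and is no camera call.
A pose or a line that the arm cannot do raises r.Unreachable and nothing moves.
- r.sign_off(): hands the job in; it is judged then, once.
Readings, each from a call of its own:
- r.read_clock(): time.
- r.read_joints(): joint angles.
- r.read_joint_velocities(): joint speeds.
- r.read_effort(): joint torques, N m.
- r.read_ee_pos(): TCP position.
- r.read_eef_rot(): TCP orientation.
- r.read_wrist_force(): force on the tool from outside, world axes, zero at the start.
- r.read_ft_torque(): the same for the moment, N m.
- r.read_opening(): finger opening in m.
- r.read_finger_force(): force on a finger pad.
Only numpy, scipy, OpenCV 4.12 (cv2) and the standard library are available. Lean on these libraries where they do the work, as an engineer would, in place of code of your own. Each camera call takes 0.05 s, during which the arm holds its last target. There are 200 camera calls.

## Task

Set the vacuum zone on the grey selector box: with a fingertip, flick the front edge of the black thumbwheel to the right until its red mark clicks into line with the white pointer behind it, without letting it run a click past, and take the finger off the wheel. Only then press the green button fully down to confirm, let it spring back and move clear. Pick nothing up and leave the loose collets, nut and tools around it as they are.

Things in the scene. Friction and masses are not known exactly. Their poses are not given: they have to be found in the camera images.
- selector: Grey selector box, fixed to the table; origin on the table under the wheel's axis. +x to its back (pointer), -x to its front, +y its left, z up; may be yawed. Body 28 mm high, x -28 to +66 mm, y -50 to +120 mm: the front of the wheel overhangs it, with free space there down to the table.
- wheel_axis (a point): Centre of the black thumbwheel, 37 mm above the table; axes as the box, does not turn. Wheel: disc of radius 37 mm with 8 radial teeth (8 mm wide, out to radius 55 mm), from 30 to 44 mm above the table, nothing higher than 46. Clicked, its teeth stand at 22.5, 67.5, 112.5.. degrees about the axis: a gap at the very front (-x), the next teeth 17 to 21 mm left and right of it.
- wheel (a joint): Turn of the wheel, rad; 0: red mark at pointer; grows counter-clockwise from above (front edge moves to the box's right, -y). A click is 0.785; starts 2 to 4 clicks below 0. A spring detent pulls it to the nearest click, so pushing a tooth 0.6 to 0.9 of a click is enough; a few N at the tooth. Stops at -3.5 and +1.9.
- enter_top (a point): Centre of the top of the green push button, 28 mm across, 46 mm above the table when out, in a black round housing 44 mm across whose top is 6 mm lower; on the box, 10 mm back and 85 mm left of the wheel's axis. Pressed straight down.
- red_mark (a point): Middle of the red mark on the top face of the wheel, 32 mm from the axis, in the gap between two teeth, 44.5 mm above the table; it turns with the wheel.
- pointer_tip (a point): Tip of the small white pointer post behind the wheel, 56 mm from the wheel's axis along the box's +x, 44 mm above the table. The wheel is set when the red mark rests on the line from axis to pointer.
- enter (a joint): Travel of the green button, m: 0 out, 0.006 fully down (about 5 N); springs back when let go.
- collet_a: grey steel collet, a tapered cylinder 32 mm across, 42 mm tall, standing just right of the selector; origin under its centre. A loose bystander.
- collet_b: a second grey steel collet, 32 mm across, 42 mm tall, standing left of the selector; origin under its centre. A loose bystander.
- nut: grey notched collet nut, 50x54 mm, 24 mm tall, lying on the table left of the selector; origin under its centre. A loose bystander.
- tape_measure: yellow tape measure, 36x76x66 mm, between the aluminium rails to the right; origin under its centre. A loose bystander.
- hex_key: grey L-shaped hex key, 40x140x9 mm, lying flat to the right of the selector; origin under its centre. A loose bystander.

How it is judged:
By the outcome, as a careful person would: the job done as asked, in the order asked, and still so for the second after the job is handed in, with the robot touching nothing.
It also fails if it takes over 48 s, if anything falls off the work surface, if the arm or the gripper's body presses on something with over 40 N, if the wrist force passes 120 N, or if a joint passes its speed limit or range.

## Working session

There is one attempt and no reset: what is moved stays moved. The work goes in short steps, each a Python script; the robot and the scene stay as the last script left them, time stands still between calls to the robot, and variables do not carry over. Pictures are saved under pics/ and viewed, at most 10 in all, crops included, and the job is handed in when it is done.

```bash
ls; mkdir -p pics; python3 - <<'E'
from cell import r,cams
import cv2,numpy as np
ims=[]
for n in("scene","side"):
    im=cams.read_camera(n);cv2.imwrite(f"pics/{n}0.png",im[:,:,::-1]);m=cams.camera_model(n)
    print(n,np.round(m["K"],1).tolist(),np.round(m["T"],3).tolist())
print(r.read_clock(),r.hold_point_z,r.read_ee_pos(),r.read_eef_rot())
E
```

```text
pics
scene [[427.2, 0.0, 253.3], [0.0, 427.2, 196.1], [0.0, 0.0, 1.0]] [[-0.725, -0.292, 0.623, -0.254], [-0.688, 0.282, -0.668, 0.975], [0.019, -0.914, -0.406, 0.515], [0.0, 0.0, 0.0, 1.0]]
side [[359.2, 0.0, 256.0], [0.0, 359.2, 190.5], [0.0, 0.0, 1.0]] [[-0.937, -0.1, 0.335, 0.163], [-0.349, 0.334, -0.875, 1.076], [-0.025, -0.937, -0.348, 0.408], [0.0, 0.0, 0.0, 1.0]]
0.1 0.0187 [0.16967959 0.54895476 0.23058186] [-1.79910386e+02 -4.62358850e-04  1.62823319e+02]
```

View pics/scene0.png

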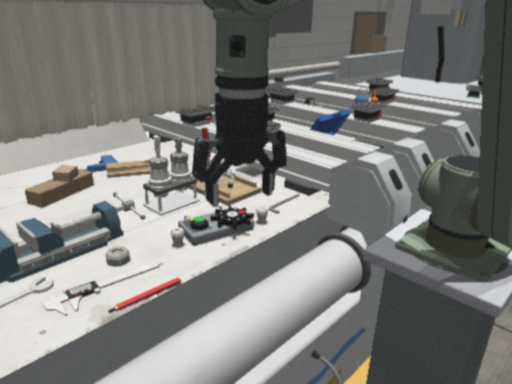

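View pics/side0.png

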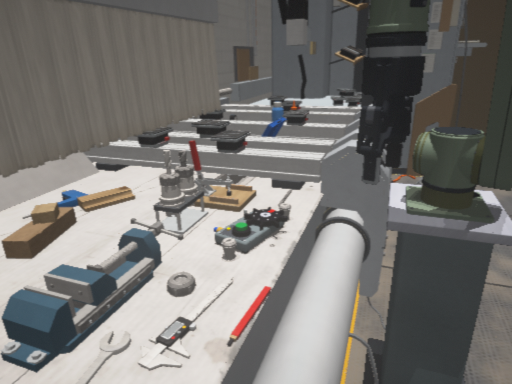

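Scene: green button near (199,222), black wheel near (234,216). Side: button near (241,228), wheel near (265,216), with a collet on each side of the box. Next I'll triangulate and get a wrist view from above.

```bash
cat > h.py <<'E'
from cell import r,cams
import cv2,numpy as np
from scipy.spatial.transform import Rotation as R
def cam(n):
    m=cams.camera_model(n)
    if n!="wrist": return np.array(m["K"]),np.array(m["T"])
    T=np.eye(4);T[:3,:3]=R.from_euler("xyz",r.read_eef_rot(),degrees=True).as_matrix();T[:3,3]=r.read_ee_pos()
    return np.array(m["K"]),T@np.array(m["mount"])
def ray(K,T,uv,z):
    d=T[:3,:3]@np.linalg.inv(K)@[*uv,1.]; o=T[:3,3]
    return o+d*(z-o[2])/d[2]
def blob(im,col,minA=4):
    h=cv2.cvtColor(im,cv2.COLOR_RGB2HSV)
    if col=="g": m=cv2.inRange(h,(45,110,50),(80,255,255))
    else: m=cv2.inRange(h,(0,140,70),(8,255,255))|cv2.inRange(h,(172,140,70),(180,255,255))
    n,_,s,c=cv2.connectedComponentsWithStats(m)
    return sorted([(int(s[i,4]),*np.round(c[i],1)) for i in range(1,n) if s[i,4]>=minA],reverse=True)[:6]
E
python3 - <<'E'
from h import *
for n,w in(("scene",(234,215)),("side",(265,216))):
    K,T=cam(n);im=cams.read_camera(n)
    for c in "gr":
        for b in blob(im,c): print(n,c,b,ray(K,T,b[1:],.045).round(3))
    print("wheel",ray(K,T,w,.044).round(3))
m=cams.camera_model("wrist");print(np.array(m["K"]).round(1).tolist(),np.array(m["mount"]).round(3).tolist())
K,T=cam("wrist");im=cams.read_camera("wrist");cv2.imwrite("pics/w0.png",im[:,:,::-1])
for c in "gr":
    for b in blob(im,c): print(c,b,ray(K,T,b[1:],.045).round(3))
E
```

```text
scene g (65, np.float64(199.0), np.float64(220.2)) [0.46  0.398 0.045]
scene r (284, np.float64(148.3), np.float64(293.1)) [0.305 0.645 0.045]
scene r (33, np.float64(204.8), np.float64(132.7)) [ 1.037 -0.114  0.045]
scene r (21, np.float64(241.3), np.float64(211.5)) [0.423 0.292 0.045]
scene r (8, np.float64(374.8), np.float64(94.4)) [ 0.996 -1.416  0.045]
scene r (6, np.float64(207.7), np.float64(118.0)) [ 1.216 -0.285  0.045]
wheel [0.423 0.318 0.044]
side g (53, np.float64(240.9), np.float64(225.1)) [0.466 0.389 0.045]
side r (363, np.float64(250.5), np.float64(311.8)) [0.336 0.663 0.045]
side r (131, np.float64(194.8), np.float64(155.2)) [ 0.889 -0.146  0.045]
side r (13, np.float64(270.7), np.float64(210.8)) [0.426 0.291 0.045]
side r (9, np.float64(166.1), np.float64(138.1)) [ 1.195 -0.402  0.045]
side r (5, np.float64(172.8), np.float64(337.4)) [0.419 0.747 0.045]
wheel [0.43  0.323 0.044]
[[316.8, 0.0, 250.7], [0.0, 316.8, 193.1], [0.0, 0.0, 1.0]] [[0.001, -0.96, -0.279, 0.071], [1.0, 0.001, -0.001, -0.001], [0.001, -0.279, 0.96, -0.143], [0.0, 0.0, 0.0, 1.0]]
r (539, np.float64(315.4), np.float64(286.0)) [0.325 0.58  0.045]
```

View pics/w0.png

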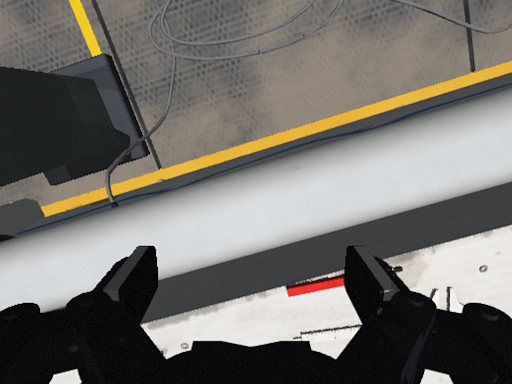

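Triangulated: button ≈ (0.463, 0.393), wheel ≈ (0.43, 0.32), which puts the box yaw near −20°. The wrist picture shows only the table's front edge. I'll shut the gripper and look from above the wheel.

```bash
python3 - <<'E'
from h import *
y=np.radians(-20);bx=np.array([np.cos(y),np.sin(y),0]);by=np.array([-np.sin(y),np.cos(y),0])
p=np.array([.43,.317,0])-.02*bx-.05*by+[0,0,.19]
r.set_gripper(0.0)
r.goto(p,[180,0,70]);print(r.read_joints(),r.read_clock(),r.read_ee_pos(),r.read_eef_rot())
K,T=cam("wrist");im=cams.read_camera("wrist");cv2.imwrite("pics/w1.png",im[:,:,::-1])
np.savez("w1.npz",K=K,T=T,im=im)
for c in "gr":
    for b in blob(im,c): print(c,b,ray(K,T,b[1:],.0455).round(4))
E
```

```text
[3.37777242e+01 1.18103626e+01 1.05075591e+02 2.49259148e-02
 6.30739607e+01 5.36947927e+01] 2.35 [0.39407516 0.27757246 0.19022173] [ 1.79994183e+02 -4.54649460e-02  7.00716541e+01]
g (997, np.float64(282.6), np.float64(19.3)) [0.4645 0.3943 0.0455]
r (235, np.float64(279.1), np.float64(157.5)) [0.4258 0.2873 0.0455]
```

View pics/w1.png

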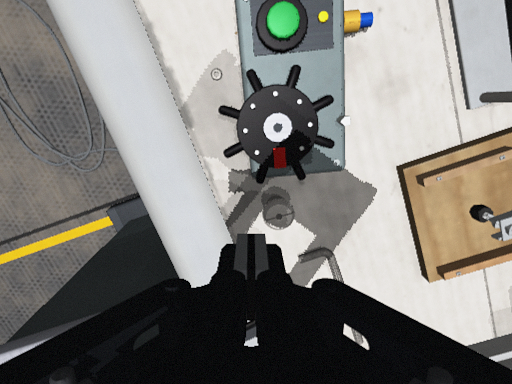

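Wrist view: hub at (278,127), red mark at (279,157) on the box's right, pointer at (343,121), button at (283,19). The mark is therefore 2 clicks short. I'll refine the axis and yaw, and check the roller on the left for clearance.

```bash
python3 - <<'E'
from h import *
d=np.load("w1.npz");K,T,im=d["K"],d["T"],d["im"]
w=cv2.inRange(im[108:146,258:298],(170,)*3,(255,)*3);n,_,s,c=cv2.connectedComponentsWithStats(w)
i=1+np.argmax(s[1:,4]);hub=c[i]+[258,108];print("hub",hub,s[i])
A=ray(K,T,hub,.046);B=ray(K,T,(282.6,19.3),.046);M=ray(K,T,(279.1,157.5),.0445);P=ray(K,T,(342,121.5),.044)
print("axis",A,"btn",B,"AB",np.linalg.norm(B-A),"AM",np.linalg.norm((M-A)[:2]),"AP",np.linalg.norm((P-A)[:2]))
ang=lambda v:np.degrees(np.arctan2(v[1],v[0]))
print("yaw btn",ang(B-A)-ang((10,85)),"yaw ptr",ang(P-A),"mark",ang(M-A))
print("roller edge z0/.05",ray(K,T,(185,127),0),ray(K,T,(185,127),.05))
print("box front tooth",ray(K,T,(222,155),.037),"collet top",ray(K,T,(278,205),.042))
E
```

```text
hub [277.05309735 126.85663717] [  5   5  29  29 565]
axis [0.43280114 0.31418116 0.046     ] btn [0.46443491 0.39420915 0.046     ] AB 0.086053322999238 AM 0.027923082562404826 AP 0.058192343742384064
yaw btn -14.858253165512252 yaw ptr -15.418935989355207 mark -104.45245448897592
roller edge z0/.05 [0.34551088 0.34175684 0.        ] [0.35650311 0.34198988 0.05      ]
box front tooth [0.3761933  0.30622836 0.037     ] collet top [0.41018582 0.24295728 0.042     ]
```

The axis is at (0.4325, 0.314) and the yaw is −15°, and the checks agree (AB 86 mm against 85.6, AP 58 against 56). First flick: come in from the front left, push the front-left tooth to the right, lift off and check the mark.

```bash
cat >> h.py <<'E'
A=np.array([.4328,.3142]);YAW=-15.1
def bp(x,y,z):
    c,s=np.cos(np.radians(YAW)),np.sin(np.radians(YAW)); return np.array([A[0]+c*x-s*y,A[1]+s*x+c*y,z])
ROT=[180,0,90+YAW]
def mark(name=None):
    K,T=cam("wrist");im=cams.read_camera("wrist")
    if name: cv2.imwrite(f"pics/{name}.png",im[:,:,::-1])
    for b in blob(im,"r",20):
        q=ray(K,T,b[1:],.0445)[:2]-A
        if np.linalg.norm(q)<.06: print("mark area",b[0],"r",np.linalg.norm(q).round(4),"deg",(np.degrees(np.arctan2(q[1],q[0]))-YAW).round(1))
def flick(y0,y1):
    r.move_l(bp(-.054,y0,.033),v=.08)
    f0=r.read_wrist_force()
    hit=r.move_l(bp(-.054,y1,.033),v=.03,f_stop=25)
    print("stop",hit,r.read_ee_pos().round(4),"dF",(r.read_wrist_force()-f0).round(1));mark()
    p=r.read_ee_pos();p[2]=.10;r.move_l(p,v=.08);r.pause(.3)
E
python3 - <<'E'
from h import *
mark()
r.goto(bp(-.054,.044,.10),ROT);mark()
flick(.044,.004);mark("w2");print(r.read_clock())
E
```

```text
mark area 231 r 0.0279 deg -89.3
stop False [0.3819 0.3323 0.033 ] dF [ 1.3 -0.3 -0.5]
mark area 708 r 0.0275 deg -43.2
mark area 413 r 0.028 deg -44.3
6.95
```

View pics/w2.png

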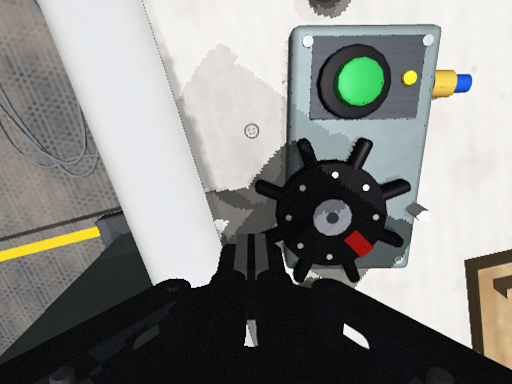

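The wheel advanced exactly one click: the mark at (357,243) reads −44°, and the teeth sit at their click positions. Now the second flick.

```bash
python3 - <<'E'
from h import *
r.move_l(bp(-.054,.044,.10),v=.15)
flick(.044,.004)
r.move_l(bp(-.054,-.03,.12),v=.15);r.pause(.3);mark("w3")
K,T=cam("wrist");im=cams.read_camera("wrist")
for b in blob(im,"g"): print("btn",b,ray(K,T,b[1:],.046).round(4),"expected",bp(.010,.085,.046).round(4))
print(r.read_clock())
E
```

```text
stop False [0.3819 0.3323 0.033 ] dF [ 0.1  1.7 -0.8]
mark area 904 r 0.0283 deg -0.2
mark area 459 r 0.0277 deg 0.0
btn (1851, np.float64(353.6), np.float64(24.5)) [0.4644 0.3941 0.046 ] expected [0.4646 0.3937 0.046 ]
12.0
```

View pics/w3.png

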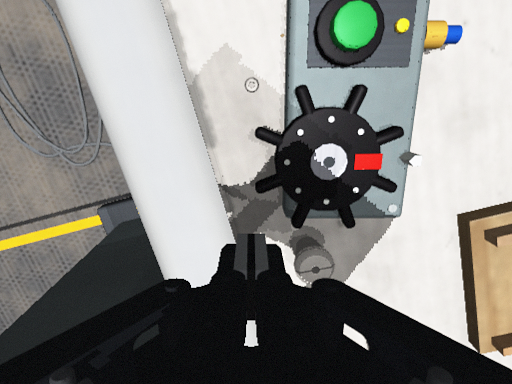

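The mark at (368,161) is in line with the pointer at (413,159) and reads 0.0°, with the finger off the wheel. Now I'll press the button.

```bash
python3 - <<'E'
from h import *
b=lambda z:np.array([.4645,.3940,z])
r.move_l(bp(-.054,.085,.12),v=.2)
r.move_l(b(.12),v=.2);r.move_l(b(.052),v=.1);r.pause(.2)
f0=r.read_wrist_force()
hit=r.move_l(b(.0375),v=.015,f_stop=14)
print("hit",hit,r.read_ee_pos().round(4),(r.read_wrist_force()-f0).round(1));r.pause(.3)
print(r.read_ee_pos().round(4),(r.read_wrist_force()-f0).round(1))
r.move_l(b(.12),v=.1)
r.move_l(bp(-.03,-.03,.19),v=.2);r.pause(.4);mark("w4")
K,T=cam("wrist");im=cams.read_camera("wrist")
for g in blob(im,"g"): print("btn",g,ray(K,T,g[1:],.046).round(4))
print(r.read_clock())
E
```

```text
hit True [0.4647 0.3941 0.0441] [-1.9 -1.2  5. ]
[0.4647 0.3941 0.0441] [-2.1 -0.3  5.1]
mark area 253 r 0.028 deg -0.3
btn (959, np.float64(298.4), np.float64(43.7)) [0.4644 0.394  0.046 ]
17.4333
```

View pics/w4.png

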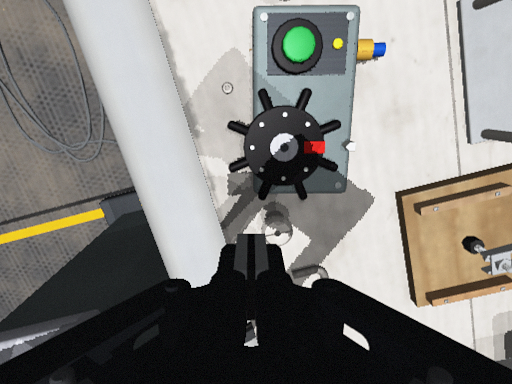

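The wheel still reads −0.3° and the button has sprung back. The press stopped early at z = 0.044 on a contact transient, so it wasn't fully down. I'll press again in small steps while watching the force.

```bash
python3 - <<'E'
from h import *
b=lambda z:np.array([.4645,.3940,z])
r.move_l(bp(-.03,.085,.12),v=.2)
r.move_l(b(.12),v=.2);r.move_l(b(.050),v=.1);r.pause(.2)
f0=r.read_wrist_force()
for z in (.047,.045,.043,.0415,.0405,.0395,.0388,.038):
    hit=r.move_l(b(z),v=.01,f_stop=30);r.pause(.1)
    f=(r.read_wrist_force()-f0)[2];print(z,hit,r.read_ee_pos()[2].round(4),f.round(1))
    if hit or f>15: break
r.pause(.3);mark()
r.move_l(b(.12),v=.1)
r.move_l(bp(-.03,-.03,.19),v=.2);r.pause(.4);mark("w5")
K,T=cam("wrist");im=cams.read_camera("wrist")
for g in blob(im,"g"): print("btn",g,ray(K,T,g[1:],.046).round(4))
print(r.read_clock())
E
```

```text
0.047 False 0.0473 2.8
0.045 False 0.0452 4.0
0.043 False 0.044 9.9
0.0415 False 0.0438 16.7
mark area 255 r 0.0279 deg -0.3
btn (959, np.float64(298.4), np.float64(43.7)) [0.4644 0.394  0.046 ]
24.1417
```

The button hit a hard stop at TCP z ≈ 0.044, with force still rising from the spring level. To confirm that's the full 6 mm, I'll find where contact starts (it should be ≈ 0.050) while pressing a bit harder.

```bash
python3 - <<'E'
from h import *
b=lambda z:np.array([.4645,.3940,z])
print("open",r.read_opening())
r.move_l(bp(-.03,.085,.12),v=.25)
r.move_l(b(.12),v=.25);r.move_l(b(.056),v=.1);r.pause(.2)
f0=r.read_wrist_force()
for z in (.054,.052,.051,.050,.049,.048,.046,.0445,.042,.040,.038):
    hit=r.move_l(b(z),v=.015,f_stop=35);r.pause(.1)
    f=(r.read_wrist_force()-f0)[2];print(z,hit,r.read_ee_pos()[2].round(4),f.round(1))
    if hit or f>22: break
r.pause(.2);s=cams.read_camera("side");cv2.imwrite("pics/s1.png",cv2.resize(s[190:260,200:310,::-1],None,fx=6,fy=6,interpolation=cv2.INTER_CUBIC))
r.move_l(b(.12),v=.1)
r.move_l(bp(-.03,-.03,.19),v=.2);r.pause(.4);mark("w6")
K,T=cam("wrist");im=cams.read_camera("wrist")
for g in blob(im,"g"): print("btn",g,ray(K,T,g[1:],.046).round(4))
print(r.read_clock())
E
```

```text
open -0.00027796960650725304
0.054 False 0.054 -0.4
0.052 False 0.052 -0.0
0.051 False 0.051 0.2
0.05 False 0.0501 -0.1
0.049 False 0.0492 1.9
0.048 False 0.0481 2.4
0.046 False 0.0461 3.8
0.0445 False 0.0446 5.0
0.042 False 0.0439 13.8
0.04 False 0.0437 25.8
mark area 254 r 0.028 deg -0.3
btn (958, np.float64(298.4), np.float64(43.7)) [0.4644 0.394  0.046 ]
32.3833
```

View pics/s1.png

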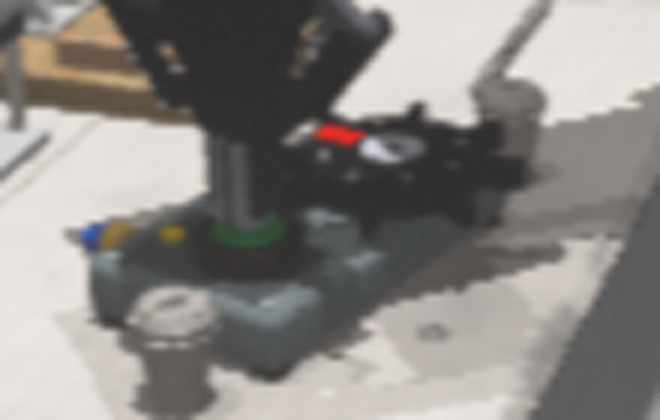

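View pics/w6.png

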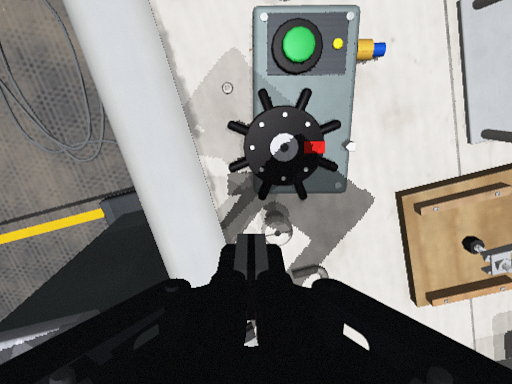

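Contact starts at 0.050 and the hard stop is at 0.044, so the travel is the full 6 mm at about 5 N. The side crop shows the fingertip on the green cap, clear of everything else. The last wrist view shows the button out again at (298,44), the mark at (314,147) in line with the pointer, and the arm clear.

```bash
python3 -c "
from cell import r
print(r.sign_off())"
```

```text
the job is handed in; nothing more can be done
None
```

Job handed in: the wheel went two clicks and rests with its red mark on the pointer, then the green button was pressed fully down (6 mm) and sprang back. It took three presses, the first of which may have stopped slightly short, and the arm ended clear of everything.

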